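# Undo the spark plug tester and hold its sprung lid at the marker

## Robot

A 6-joint arm with a two-finger parallel gripper is mounted at the origin on a cart in front of the work surface, level with it; the furniture and walls round the work are solid. World frame = base frame: x ahead of the robot, y to its left, z up, the work surface at z = 0. Lengths are in mm, angles in rad, forces in N, time in s.
With the tool pointing down it reaches from about 350 to 925 mm from the base axis. Payload 6.4 kg.
Tool frame: the origin (TCP) lies on the centre line of the jaws, within the pads' length; the fingertips stand ahead of it and the grasp point (between the pads) lies 5 mm behind it (robot.tips_ahead is the z of the fingertips in the tool frame, in mm); z points along the fingers, y is the line along which they close (so a half turn about z gives the same grasp; the last joint's range is limited). The gripper opens to 94 mm and grips with 3 to 60 N. Pads are 16 mm wide; open, the fingers measure 119 mm over their backs; the gripper's body (75 mm by 177 mm) begins 78 mm behind the grasp point.
Start: joints at [-1.296, 0.245, 1.558, -0, 1.339, -0.174], TCP at [282.031, -585.638, 219.455] pointing down, gripper open.
Joint ranges: [-3.13, 3.13], [-1.02, 2.26], [0.13, 2.54], [-0.95, 4.09], [0.21, 2.88], [-2.74, 2.74]. Speed limits (rad/s): [2.57, 2.57, 3.14, 3.14, 3.14, 3.14].

## Interface

Orientations are given as [roll, pitch, yaw] about the fixed x, y, z axes, in that order (R = Rz(yaw) Ry(pitch) Rx(roll)).
In Python, from station import robot gives the robot as it stands.
- The arm moves only by the tool jog_arm, never from a script. Its argument "moves" is a list of rows, each a list of 3 entries, a list of its own where there are three numbers: the opening, from 0 (shut) to 1 (fully open), then the shift along the world's x, y, z in units of 0.05 m (1.0 is 0.05 m), then the turn about the world's z in units of 0.12 rad (1.0 is 0.12 rad). In form: [[fingers, [dx, dy, dz], yaw], ...]. A call has 1 to 20 rows; each row shifts and turns the commanded pose from where the row before left it; what a row does not reach is not made up. A row lasts 1/8 s, in which the tool goes at most 62.5 mm and 10.7 degrees, less where a joint would pass 70% of its speed; a pose out of reach is approached as far as the arm can. A call with a number of a shift or a turn outside -1 to 1 is refused whole. A call with a gripper value outside its range is refused whole. The fingers move at their own pace and stop on an object; "squeeze" is the grip in N (left out, the last holds). Time passes only in rows, so rows that do not move let the fingers close. It gives the time, the measured TCP pose, the force, the opening and the grip force at its end, in the units of the state.
- robot.sense(): the state, without advancing time (a new reading comes with each control period).
- robot.capture(name): name is "side" or "top"; returns (picture, depth): 384x512x3 uint8, red, green, blue; 384x512 float32, mm along the optical axis (not along the pixel's ray), 0 where there is no reading.
- robot.camera_info(name): a dict with "fx", "fy", "cx", "cy" (pixels), "cam_to_world" (4x4, takes a point from camera to world coordinates). Camera axes: x right, y down, z forward; pixel columns grow to the right and rows downward; lengths in mm; the calibration is good to about 2 mm. A picture is of the moment at which its call begins. camera_info takes no time and is no camera call.
- robot.close_job(): hands the job in; it is judged then, once.
Trained networks look in the newest picture that a camera, given by its name, has taken for a name from the list of things; names that differ only in an ending like _2 or _b are one class to them, and where a whole thing is asked for, a point or a joint stands for the part that bears it (a point fixed in the world has none). Each returns a list of dicts, best first, with "p" (0 to 1); they miss things now and then, are a little off and sometimes report something else, mostly with a low value. They report only what shows in the picture. A call takes as long as a camera call.
- robot.spot_in(camera, thing): "bbox" ([left, top, right, bottom] in pixels, round what is visible of it).
- robot.regions_of(camera, thing): "mask" (384x512 bool, what is visible of it) and "bbox" ([left, top, right, bottom] in pixels, round what is visible of it).
- robot.mark_of(camera, thing): "location" ([column, row] in pixels: a listed point, or the origin of a listed thing).
The state is a dict: "t": time; "q": joint angles; "qd": joint speeds; "effort": joint torques, N m; "eef_pos": TCP position; "tool_rot": TCP orientation; "ft_force": force on the tool from outside, world axes, zero at the start; "torque": the same for the moment, N m; "width": opening from 0.0 (shut) to 1.0 (fully open); "grasp_force": force on a finger pad.
Only numpy, scipy, OpenCV 4.12 (cv2) and the standard library are available. Lean on these libraries where they do the work, as an engineer would, in place of code of your own. Each camera call takes 0.05 s, during which the arm holds its last target. There are 200 camera calls.

## Task

Undo both red turn-knobs of the grey spark plug tester by turning them clockwise to their end stops. Then lift its blue sprung lid by the bar handle until the white pointer on the lid's right edge stands level with the orange marker on the scale beside it, without swinging it well past, and hold it there so that I can read the dial inside: finish while still holding the lid at the marker. Do not move the marker, and leave the spark plug, the screwdriver and the carton beside it alone.

Things in the scene. Friction and masses are not known exactly. Their poses are not given: they have to be found in the camera images.
- tester: grey steel tester box, fixed, 176 (x) x 146 (y) x 66 mm high, with a boss on each side for the knobs (216 mm wide there). Origin: centre of its underside on the chest top. Its -x side is the front and faces the robot within 0.2 rad; +y is its left, z up. A metal scale bow stands 84 mm right of its centre, up to 70 mm above the lid
- lid: blue lid 174 deep x 146 wide x 7 mm, top 75 mm above the chest when shut. Origin on the rear hinge axis (tester x +85, y 0, z 68 mm), own -x to its front. Shut, axes as the tester's; opens by turning about +y (front rises) to 1.3 rad. Spring and weight press it shut: 0.8 to 1.6 N m, 5 to 10 N at the handle; let go, it falls shut. The knobs' tongues block it until each is past 1.2 rad
- lid_handle (a point): middle of the handle: a round steel bar 12 mm in diameter, running along the lid's y, 60 mm long between the centres of its two posts (posts 10 mm in diameter), its centre 33 mm above the lid's top. In the lid's frame it lies at x = -155, z = +40 mm. It can be pinched from above; the bar may turn between the finger pads as the lid swings
- lid_pointer (a point): middle of the white pointer tab, in the lid's frame at (-80, -80, 3.5) mm, axes as the lid
- marker: the marker arm with its orange flag on the scale. Origin on the lid's hinge axis (the same point as the lid's origin), axes as the lid's when open to the marked angle: the lid is at the mark when their x axes agree. The marked angle is 0.40 to 0.75 rad from shut. It swings on friction only
- marker_flag (a point): middle of the orange flag, 16 x 22 x 11 mm, in the marker's frame at (-80, -101, 3.5) mm; the 11 mm width is +-0.07 rad of lid angle
- knob_left_grip (a point): on the upright turning axis of the left (tester +y side) red knob, 100 mm above the chest top: the height to grip. The grip is an upright red bar 44 long, 12 thick, from 83 to 108 mm above the chest top, lying along this point's x; a steel tongue under it (78 to 83 mm) reaches 31 mm from the axis along +x
- knob_right_grip (a point): on the upright turning axis of the right (tester -y side) red knob, 100 mm above the chest top: the height to grip. The grip is an upright red bar 44 long, 12 thick, from 83 to 108 mm above the chest top, lying along this point's x; a steel tongue under it (78 to 83 mm) reaches 31 mm from the axis along +x
- knob_left (a joint): turn of the left red knob in rad: 0 = fastened (tongue points over the lid's edge), 1.4 = end stop, free. It grows as the knob is turned clockwise seen from above; light friction (0.06 N m), stays where it is left. It starts between 0 and 0.25
- knob_right (a joint): turn of the right red knob in rad: 0 = fastened (tongue points over the lid's edge), 1.4 = end stop, free. It grows as the knob is turned clockwise seen from above; light friction (0.06 N m), stays where it is left. It starts between 0 and 0.25
- spark_plug: loose pale spark plug, 18 x 78 x 20 mm, lying in front of the tester; origin: centre of its underside
- stub_screwdriver: loose short screwdriver with blue handle, 28 x 130 x 32 mm, lying to the front left of the tester; origin: centre of its underside
- parts_carton: loose small carton, 61 x 85 x 55 mm, behind the tester; origin: centre of its underside

How it is judged:
By the outcome, as a careful person would: the job done as asked, in the order asked, and still so for the second after the job is handed in, while the arm keeps its last pose, push and grip.
It also fails if it takes over 58 s, if anything falls off the work surface, if the arm or the gripper's body presses on something with over 40 N, if the wrist force passes 120 N, or if a joint passes its speed limit or range.

## Working session

There is one attempt and no reset: what is moved stays moved. The work goes in short steps, Python scripts to look and compute and a tool call to move; the robot and the scene stay as the last step left them, time stands still between calls to the robot, and variables do not carry over. Pictures are saved under pics/ and viewed, at most 10 in all, crops included, and the job is handed in when it is done.

Besides the shell and the picture viewer there is one more tool, called after "Emit:" by a JSON object that holds its "op" and its "data". jog_arm: Moves the arm, as the interface text tells. Shifts and turns lie within -1 to 1; 1 stands for 0.05 m of shift or 0.12 rad of turn. Its arguments: {"type":"object","properties":{"moves":{"type":"array"},"squeeze":{"type":"number"}},"required":["moves"]}

```bash
mkdir -p pics
cat > h.py <<'E'
import numpy as np, cv2
from station import robot
def ray(cam,px):
    c=robot.camera_info(cam);T=np.array(c["cam_to_world"])
    d=np.array([(px[0]-c["cx"])/c["fx"],(px[1]-c["cy"])/c["fy"],1.])
    return T[:3,3],T[:3,:3]@d
def deproj(cam,px,z): o,d=ray(cam,px); return o+d*z
def onz(cam,px,h): o,d=ray(cam,px); return o+d*(h-o[2])/d[2]
def tri(p1,p2):
    (o1,d1),(o2,d2)=ray("side",p1),ray("top",p2)
    s=np.linalg.lstsq(np.c_[d1,-d2],o2-o1,rcond=None)[0]
    a,b=o1+s[0]*d1,o2+s[1]*d2
    return (a+b)/2,np.linalg.norm(a-b)
def proj(cam,P):
    c=robot.camera_info(cam);T=np.linalg.inv(np.array(c["cam_to_world"]))
    p=T[:3,:3]@np.array(P)+T[:3,3]; return c["fx"]*p[0]/p[2]+c["cx"],c["fy"]*p[1]/p[2]+c["cy"]
E
python3 - <<'E'
from h import *
np.set_printoptions(precision=1,suppress=True)
im={}
for c in("side","top"):
    im[c],d=robot.capture(c); cv2.imwrite(f"pics/{c}0.png",im[c][:,:,::-1]); np.save(c+"d.npy",d)
    print(c,np.array(robot.camera_info(c)["cam_to_world"])[:3].round(2).tolist(),robot.camera_info(c)["fx"])
for n in["tester","lid","lid_handle","lid_pointer","marker_flag","knob_left_grip","knob_right_grip","spark_plug","stub_screwdriver","parts_carton"]:
    r={c:robot.mark_of(c,n) for c in("side","top")}
    for c in r: print(n,c,[(np.array(x["location"]).round(1).tolist(),round(x["p"],2)) for x in r[c][:2]])
    if r["side"] and r["top"]: print("   ",*tri(r["side"][0]["location"],r["top"][0]["location"]))
print(robot.tips_ahead,robot.sense())
E
```

```text
side [[0.95, -0.19, 0.23, 373.08], [-0.3, -0.64, 0.71, -656.12], [0.01, -0.74, -0.67, 672.75]] 413.9863004063764
top [[-0.01, -1.0, 0.09, 490.62], [-1.0, 0.01, 0.03, -58.24], [-0.03, -0.09, -1.0, 941.4]] 376.613196119899
tester side [([242.5, 248.7], 0.95)]
tester top [([288.4, 215.1], 0.55)]
    [ 517.9 -106.4  -11.6] 9.37058603783489
lid side [([275.6, 213.3], 0.83)]
lid top [([285.2, 179.9], 0.72), ([299.6, 146.4], 0.21)]
    [595.9 -96.2  62.6] 3.761477354976469
lid_handle side [([202.2, 217.2], 0.68)]
lid_handle top [([297.5, 243.9], 0.77)]
    [ 445.7 -117.2  117.7] 4.1990705312202135
lid_pointer side [([258.5, 250.5], 0.85)]
lid_pointer top [([325.6, 207.1], 0.88), ([335.1, 198.3], 0.5)]
    [ 530.  -187.3   72.3] 2.836060275734641
marker_flag side [([268.1, 240.5], 0.67)]
marker_flag top [([325.0, 206.1], 0.68), ([336.6, 198.3], 0.66)]
    [ 539.7 -185.2   93.9] 20.25130590920211
knob_left_grip side [([202.2, 186.6], 0.78), ([232.0, 253.6], 0.56)]
knob_left_grip top [([252.8, 237.3], 0.72)]
    [462.9 -20.4 106.6] 0.5729283844858306
knob_right_grip side [([184.9, 272.3], 0.68
[... 209 characters left out ...]
1.7], 0.5)]
    [ 397.  -145.5    0.5] 2.0317347793449345
stub_screwdriver side [([160.5, 201.5], 0.5)]
stub_screwdriver top [([214.1, 274.9], 0.67)]
    [371.9  80.9  -3.1] 8.797164865613015
parts_carton side [([320.8, 238.1], 0.74)]
parts_carton top [([302.1, 145.8], 0.77)]
    [ 686.3 -142.1    5.5] 0.20782654466784967
14.0 {'t': 1.1, 'q': array([-1.3,  0.2,  1.6, -0. ,  1.3, -0.2]), 'qd': array([-0., -0., -0., -0., -0., -0.]), 'effort': array([ -0. , -41.6, -31.5,   0.1,   0. ,  -0. ]), 'eef_pos': array([ 282. , -585.6,  219.4]), 'tool_rot': array([-3.1,  0. ,  0.4]), 'ft_force': array([-0.4, -0. ,  0. ]), 'torque': array([ 0., -0.,  0.]), 'grasp_force': 0.0, 'width': 0.9988140166435167}
```

View pics/top0.png

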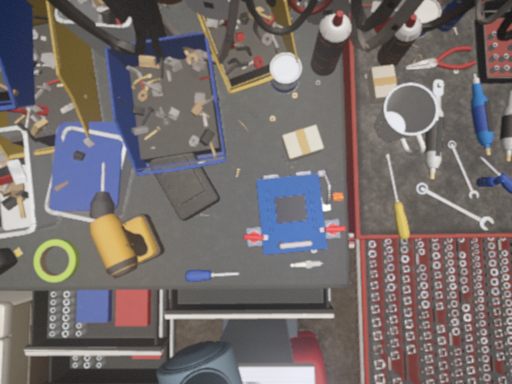

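View pics/side0.png

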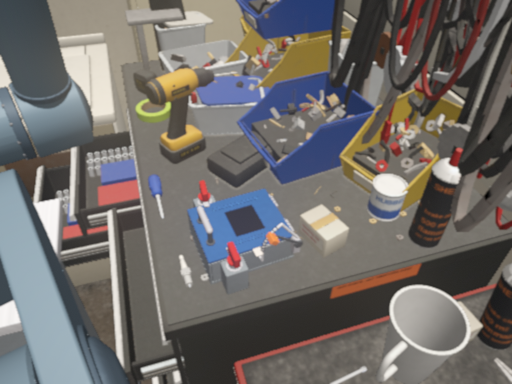

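The top view shows the tester at about (292,213), with red knobs at (253,237) and (333,229), the handle at (297,244) and the orange flag at (338,197). In the side view the knobs are at (204,190) and (234,252), and the flag is at (272,240). I'll fit the poses from colour masks next.

Run:
```python
from h import *
np.set_printoptions(precision=3,suppress=True)
im={c:cv2.imread(f"pics/{c}0.png") for c in("side","top")}
w={"top":(225,160,365,285),"side":(165,165,325,295)}
for c in im:
    l,t,r,b=w[c]; cv2.imwrite(f"pics/{c}1.png",cv2.resize(im[c][t:b,l:r],None,fx=4.5,fy=4.5,interpolation=cv2.INTER_CUBIC))
    hsv=cv2.cvtColor(im[c],cv2.COLOR_BGR2HSV)
    H,S,V=[hsv[...,i].astype(int) for i in range(3)]
    for nm,m in(("red",((H<5)|(H>172))&(S>140)&(V>90)),("orange",(H>=5)&(H<18)&(S>140)&(V>150))):
        m=m.astype(np.uint8); k=np.zeros_like(m);k[t:b,l:r]=1
        n,L,st,ce=cv2.connectedComponentsWithStats(m*k)
        for i in range(1,n):
            if st[i,4]>15: print(c,nm,ce[i],st[i])
r=robot.sense();print(r["tool_rot"],r["q"])
```

```text
side red [203.358 191.686] [199 181  11  20 137]
side red [233.021 255.099] [228 242  12  25 192]
side orange [272.185 238.333] [267 233  11  11  81]
top red [252.451 236.561] [244 233  19   8  82]
top red [362.    262.351] [361 239   3  46  77]
top orange [337.218 195.945] [333 193   9   8  55]
[-3.142  0.     0.449] [-1.296  0.245  1.558 -0.     1.339 -0.174]
```

View pics/top1.png

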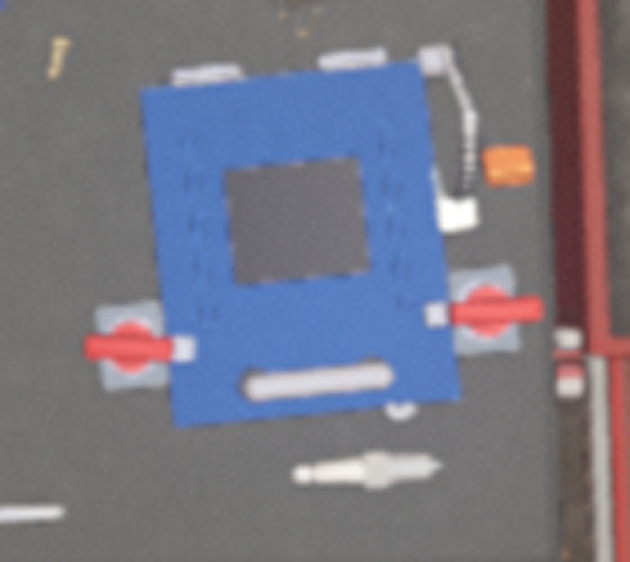

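View pics/side1.png

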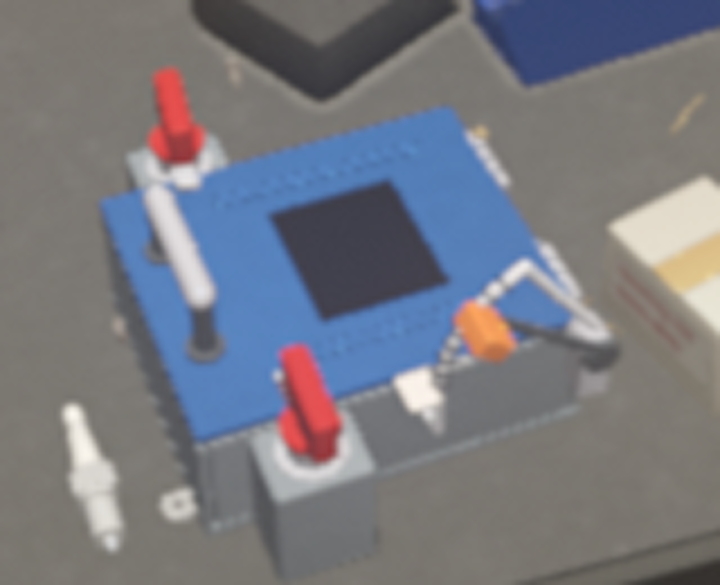

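Run:
```python
from h import *
np.set_printoptions(precision=2,suppress=True)
s=lambda x,y:(165+x/4.5,165+y/4.5); t=lambda x,y:(225+x/4.5,160+y/4.5)
P={}
for n,a,b in[("KL",s(176,107),t(129,348)),("KR",s(312,400),t(490,310)),("H",s(180,247),t(319,381)),("flag",(272.2,238.3),(337.2,195.9)),("ptr",s(418,388),t(457,213))]:
    P[n],e=tri(a,b); print(n,P[n],e)
tp=lambda p,z:onz("top",p,z)
for n,p,z in[("KL",t(129,348),100),("KR",t(490,310),100),("H",t(319,381),108)]:print(n,tp(p,z))
def yaw(a,b,z): d=tp(b,z)-tp(a,z); return np.arctan2(d[1],d[0])
hp=np.pi/2
print("lid yaw: front",yaw(t(177,425),t(460,398),75)+hp,"rear",yaw(t(142,88),t(420,62),75)+hp,"handle",yaw(t(250,387),t(390,375),108)+hp,"sideL",yaw(t(177,425),t(142,88),75),"sideR",yaw(t(460,398),t(420,62),75))
print("bars L",yaw(t(85,346),t(172,350),108)+hp,"R",yaw(t(450,313),t(543,308),108)+hp)
print("tongue L",yaw(t(129,348),t(190,349),81)+hp,"R",yaw(t(430,315),t(490,310),81)+hp)
c=[tp(t(*q),75) for q in((177,425),(460,398),(142,88),(420,62))];print(c)
fit=None
from scipy.optimize import least_squares
obs=[("KL",(-40,98,100)),("KR",(-40,-98,100))]
def W(v,p): c,sn=np.cos(v[2]),np.sin(v[2]); return np.array([v[0]+c*p[0]-sn*p[1],v[1]+sn*p[0]+c*p[1],p[2]])
data=[]
for q,p in zip(((177,425),(460,398),(142,88),(420,62)),((-89,73),(-89,-73),(85,73),(85,-73))): data.append(("top",t(*q),(*p,75)))
for q,p in zip(((100,202),(200,440)),((-89,73),(-89,-73))): data.append(("side",s(*q),(*p,75)))
data+= [("top",t(319,381),(-70,0,108)),("side",s(180,247),(-70,0,108)),("top",t(457,213),(5,-80,71.5)),("side",s(418,388),(5,-80,71.5))]
f=lambda v:np.concatenate([np.subtract(proj(c,W(v,p)),q) for c,q,p in data])
r=least_squares(f,[520,-110,0]);v=r.x;print("tester",v,"res",r.fun)
for k in("KL","KR","flag","H"):
    d=P[k][:2]-v[:2];c_,s_=np.cos(v[2]),np.sin(v[2]);print(k,"in tester",c_*d[0]+s_*d[1],-s_*d[0]+c_*d[1],P[k][2])
def ff(u):
    A=u[0];x,z=-80,3.5; p=(85+x*np.cos(A)+z*np.sin(A),-101,68-x*np.sin(A)+z*np.cos(A))
    return np.concatenate([np.subtract(proj("side",W(v,p)),(272.2,238.3)),np.subtract(proj("top",W(v,p)),(337.2,195.9))])
r=least_squares(ff,[.55]);print("mark",r.x,r.fun)
for A in(0,r.x[0]*.5,r.x[0]):
    x,z=-155,40;print("handle",A,W(v,(85+x*np.cos(A)+z*np.sin(A),0,68-x*np.sin(A)+z*np.cos(A))))
```

```text
KL [464.37 -22.41 101.81] 4.000371374652348
KR [ 480.37 -200.71   96.34] 3.0061649202912193
H [ 447.07 -114.94  107.52] 2.934097327060386
flag [ 550.41 -205.61  120.  ] 0.28531069263854125
ptr [ 528.8  -189.19   72.99] 1.6259426750690589
KL [462.34 -21.96 100.  ]
KR [ 478.95 -199.78  100.  ]
H [ 445.65 -114.65  108.  ]
lid yaw: front 0.08431778455755068 rear 0.07879766250097964 handle 0.07446098340634455 sideL 0.09170417347863061 sideR 0.09186552634781878
bars L -0.056547931446251365 R 0.042129255216728057
tongue L -0.02721955085643657 R 0.07147817663750677
[array([422.55, -44.78,  75.  ]), array([ 434.63, -187.65,   75.  ]), array([594.38, -28.97,  75.  ]), array([ 605.67, -171.9 ,   75.  ])]
tester [ 517.44 -108.92    0.09] res [-0.19  0.18  0.91 -0.38 -0.22 -0.45  0.83 -1.33 -1.19 -0.36 -1.39 -0.06
  0.28 -0.96 -0.42 -0.08 -0.49 -0.7  -0.15  0.02]
KL in tester -44.97099502290937 90.98645249359932 101.81145906974001
KR in tester -45.27557261947371 -88.03160300974821 96.34011416373914
flag in tester 24.03561679555785 -99.2939633137807 120.00121766787629
H in tester -70.62592923791354 0.4131869544238098 107.52210301445518
mark [0.66] [ 0.55  0.62  0.77 -0.08]
handle 0 [ 447.73 -115.3   108.  ]
handle 0.332187849429365 [ 469.16 -113.34  156.36]
handle 0.66437569885873 [ 505.12 -110.05  195.06]
```

Emit:
{"op": "jog_arm", "data": {"moves": [[0.35,[0.284,0.549,0],0.694],[0.35,[0.284,0.549,0],0.694],[0.35,[0.284,0.549,0],0.694],[0.35,[0.284,0.549,0],0.694],[0.35,[0.284,0.549,0],0.694],[0.35,[0.284,0.549,0],0.694],[0.35,[0.284,0.549,0],0.694],[0.35,[0.284,0.549,0],0.694],[0.35,[0.284,0.549,0],0.694],[0.35,[0.284,0.549,0],0.694],[0.35,[0.284,0.549,0],0.694],[0.35,[0.284,0.549,0],0.694],[0.35,[0.284,0.549,0],0.694],[0.35,[0.284,0.549,0],0.694],[0.35,[0,0,0],0]], "squeeze": 20}}

```text
t: 2.98
eef_pos: [481.3, -200.1, 219.5]
tool_rot: [3.142, 0.0, 1.617]
ft_force: [-0.2, 0.7, -0.2]
width: 0.348
grasp_force: 0.0
```

Emit:
{"op": "jog_arm", "data": {"moves": [[0.35,[-0.01,-0.02,-0.6],0],[0.35,[0,0,-0.6],0],[0.35,[0,0,-0.6],0],[0.35,[0,0,-0.4],0],[0.35,[0,0,-0.19],0],[0.35,[0,0,0],0],[0,[0,0,0],0],[0,[0,0,0],0],[0,[0,0,0],0],[0,[0,0,0],0]]}}

```text
t: 4.22
eef_pos: [479.9, -202.7, 100.8]
tool_rot: [-3.14, 0.001, 1.615]
ft_force: [-5.1, -0.9, 6.0]
width: 0.128
grasp_force: 20.0
```

Emit:
{"op": "jog_arm", "data": {"moves": [[0,[0,0,0],-1],[0,[0,0,0],-1],[0,[0,0,0],-1],[0,[0,0,0],-1],[0,[0,0,0],-1],[0,[0,0,0],-1],[0,[0,0,0],-1],[0,[0,0,0],-1],[0,[0,0,0],-1],[0,[0,0,0],-1],[0,[0,0,0],-1],[0,[0,0,0],0]]}}

```text
t: 5.72
eef_pos: [477.9, -201.2, 100.8]
tool_rot: [-3.136, 0.006, 0.295]
ft_force: [-14.1, 4.8, 15.8]
width: 0.125
grasp_force: 20.0
```

```bash
python3 -c "
from station import robot
s=robot.sense();print(s['torque'],s['tool_rot'],s['ft_force'])"
```

```text
[ 0.93606817  2.67470138 -0.0343857 ] [-3.13625357  0.00648343  0.29486868] [-14.12802024   4.76184481  15.8034378 ]
```

Emit:
{"op": "jog_arm", "data": {"moves": [[0,[0,0,0],-0.5],[0,[0,0,0],-0.5],[0,[0,0,0],0]]}}

```text
t: 6.1
eef_pos: [477.9, -201.1, 100.7]
tool_rot: [-3.137, 0.007, 0.177]
ft_force: [-12.4, 5.3, 14.4]
width: 0.134
grasp_force: 21.1
```

```bash
python3 -c "
from station import robot
s=robot.sense();print(s['torque'],s['tool_rot'],s['ft_force'])"
```

```text
[0.97278732 2.49510945 0.41684662] [-3.13725374  0.00695377  0.17685046] [-12.42728711   5.29147183  14.41631026]
```

Emit:
{"op": "jog_arm", "data": {"moves": [[0,[0,0,0],0.5],[0.35,[0,0,0],0],[0.35,[0,0,0],0],[0.35,[0,0,0],0],[0.35,[0,0,0.5],0],[0.35,[0,0,0.75],0],[0.35,[0,0,0.75],0],[0.35,[-0.035,0.359,0],1],[0.35,[-0.035,0.359,0],1],[0.35,[-0.035,0.359,0],1],[0.35,[-0.035,0.359,0],1],[0.35,[-0.035,0.359,0],1],[0.35,[-0.035,0.359,0],1],[0.35,[-0.035,0.359,0],1],[0.35,[-0.035,0.359,0],1],[0.35,[-0.035,0.359,0],1],[0.35,[-0.035,0.359,0],1],[0.35,[0,0,0],0.7],[0.35,[0,0,0],0]]}}

```text
t: 8.48
eef_pos: [462.9, -22.7, 200.0]
tool_rot: [3.141, 0.0, 1.518]
ft_force: [0.6, 0.7, -0.0]
width: 0.352
grasp_force: 0.0
```

Emit:
{"op": "jog_arm", "data": {"moves": [[0.35,[0,0,-0.6],0],[0.35,[0,0,-0.6],0],[0.35,[0,0,-0.5],0],[0.35,[0,0,-0.3],0],[0.35,[0,0,0],0],[0,[0,0,0],0],[0,[0,0,0],0],[0,[0,0,0],0],[0,[0,0,0],0]]}}

```text
t: 9.6
eef_pos: [463.7, -23.0, 100.9]
tool_rot: [3.139, 0.0, 1.519]
ft_force: [1.1, -0.2, 3.5]
width: 0.126
grasp_force: 20.0
```

Emit:
{"op": "jog_arm", "data": {"moves": [[0,[0,0,0],-1],[0,[0,0,0],-1],[0,[0,0,0],-1],[0,[0,0,0],-1],[0,[0,0,0],-1],[0,[0,0,0],-1],[0,[0,0,0],-1],[0,[0,0,0],-1],[0,[0,0,0],-1],[0,[0,0,0],-1],[0,[0,0,0],0]]}}

```text
t: 10.98
eef_pos: [462.1, -21.8, 100.9]
tool_rot: [-3.138, 0.002, 0.318]
ft_force: [-6.1, 4.5, 11.1]
width: 0.124
grasp_force: 20.0
```

```bash
python3 -c "
from station import robot
s=robot.sense();print(s['torque'],s['tool_rot'],s['ft_force'])"
```

```text
[ 0.90310325  1.1357815  -0.06745278] [-3.13840655e+00  1.89135785e-03  3.17894554e-01] [-6.10585262  4.533533   11.11133003]
```

Emit:
{"op": "jog_arm", "data": {"moves": [[0,[0,0,0],-0.5],[0,[0,0,0],-0.5],[0,[0,0,0],0]]}}

```text
t: 11.35
eef_pos: [462.0, -21.7, 100.8]
tool_rot: [-3.139, 0.003, 0.2]
ft_force: [-5.9, 5.0, 11.6]
width: 0.131
grasp_force: 20.6
```

```bash
python3 -c "
from station import robot
s=robot.sense();print(s['torque'],s['tool_rot'],s['ft_force'])"
```

```text
[1.02480982 1.1074646  0.40094753] [-3.13878490e+00  2.56765644e-03  1.99832472e-01] [-5.88904176  4.98657666 11.59184924]
```

Emit:
{"op": "jog_arm", "data": {"moves": [[0,[0,0,0],0.5],[0.35,[0,0,0],0],[0.35,[0,0,0],0],[0.35,[0,0,0],0],[0.35,[0,0,0.5],0],[0.35,[0,0,0.75],0],[0.35,[0,0,0.75],0],[0.35,[-0.032,-0.185,0],1],[0.35,[-0.032,-0.185,0],1],[0.35,[-0.032,-0.185,0],1],[0.35,[-0.032,-0.185,0],1],[0.35,[-0.032,-0.185,0],1],[0.35,[-0.032,-0.185,0],1],[0.35,[-0.032,-0.185,0],1],[0.35,[-0.032,-0.185,0],1],[0.35,[-0.032,-0.185,0],1],[0.35,[-0.032,-0.185,0],1],[0.35,[0,0,0],1],[0.35,[0,0,0],0.67],[0.35,[0,0,0],0]]}}

```text
t: 13.85
eef_pos: [446.7, -115.4, 199.8]
tool_rot: [-3.141, -0.0, 1.658]
ft_force: [1.2, -1.5, -0.4]
width: 0.347
grasp_force: 0.0
```

Run:
```python
from h import *
a=robot.capture("top")[0][160:285,225:365];b=robot.capture("side")[0][165:290,165:305]
cv2.imwrite("pics/k2.png",cv2.resize(np.hstack([a,b])[:,:,::-1],None,fx=2.85,fy=2.85,interpolation=cv2.INTER_CUBIC))
```

```text
(no output)
```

View pics/k2.png

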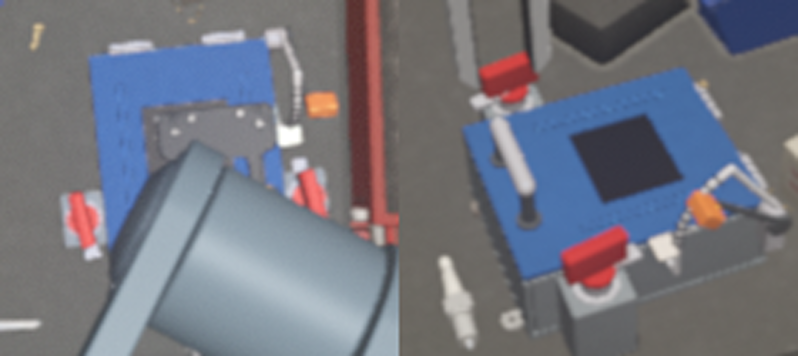

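Both red bars now lie fore-aft: in the top half at (82,222) and (310,190), with their tongues clear of the lid. The flag hasn't moved. Next is the handle.

Emit:
{"op": "jog_arm", "data": {"moves": [[0.35,[0,0,-0.6],0],[0.35,[0,0,-0.6],0],[0.35,[0,0,-0.4],0],[0.35,[0,0,-0.24],0],[0.35,[0,0,0],0],[0,[0,0,0],0],[0,[0,0,0],0],[0,[0,0,0],0],[0,[0,0,0],0]], "squeeze": 45}}

```text
t: 15.08
eef_pos: [447.1, -115.6, 108.6]
tool_rot: [3.141, 0.001, 1.659]
ft_force: [-1.6, -0.3, 3.3]
width: 0.118
grasp_force: 45.0
```

Emit:
{"op": "jog_arm", "data": {"moves": [[0,[0.048,0.004,0.153],0],[0,[0.048,0.004,0.153],0],[0,[0.062,0.006,0.147],0],[0,[0.062,0.006,0.147],0],[0,[0.077,0.007,0.14],0],[0,[0.077,0.007,0.14],0],[0,[0.091,0.008,0.132],0],[0,[0.091,0.008,0.132],0],[0,[0.104,0.009,0.122],0],[0,[0.104,0.009,0.122],0],[0,[0,0,0],0]]}}

```text
t: 16.45
eef_pos: [481.3, -112.4, 176.3]
tool_rot: [-3.13, -0.0, 1.66]
ft_force: [-12.2, -6.3, -0.9]
width: 0.113
grasp_force: 45.0
```

Run:
```python
from h import *
b=robot.capture("side")[0]; robot.capture("top")
cv2.imwrite("pics/l3.png",cv2.resize(b[165:295,165:325][:,:,::-1],None,fx=4.5,fy=4.5,interpolation=cv2.INTER_CUBIC))
for n in("lid_pointer","marker_flag"):
    for c in("side","top"): print(n,c,[(np.round(x["location"],1),round(x["p"],2)) for x in robot.mark_of(c,n)[:2]])
s=robot.sense();print(s['torque'],s['ft_force'],s['width'])
```

```text
lid_pointer side [(array([261.9, 234.1]), 0.83)]
lid_pointer top [(array([328.7, 203.4]), 0.83), (array([209.1, 272.3]), 0.43)]
marker_flag side [(array([270.3, 236.5]), 0.49)]
marker_flag top [(array([336.1, 196.4]), 0.65), (array([213.6, 274.2]), 0.28)]
[-1.26718339  2.44118697  0.03943806] [-11.67921801  -6.61804991  -0.72383509] 0.11195263473136736
```

View pics/l3.png

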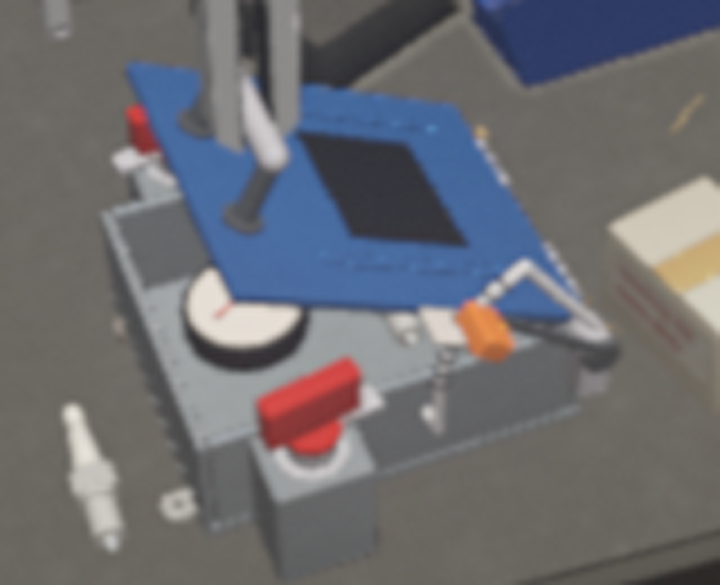

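The lid is open, with its white pointer at crop (440,326), just below and in front of the orange flag at (485,330). I'll work out both angles with the same model.

```bash
cat >> h.py <<'E'
from scipy.optimize import least_squares
V=[517.44,-108.92,0.09]
def Wd(p): c,s=np.cos(V[2]),np.sin(V[2]); return np.array([V[0]+c*p[0]-s*p[1],V[1]+s*p[0]+c*p[1],p[2]])
def ang(obs,y):
    def f(u):
        A=u[0];x,z=-80,3.5;p=Wd((85+x*np.cos(A)+z*np.sin(A),y,68-x*np.sin(A)+z*np.cos(A)))
        return np.concatenate([np.subtract(proj(c,p),q) for c,q in obs.items()])
    r=least_squares(f,[.5]);return r.x[0].round(3),r.fun.round(2)
def centers(im,c):
    l,t,r,b={"top":(318,185,345,225),"side":(250,215,285,262)}[c]
    hsv=cv2.cvtColor(im[t:b,l:r],cv2.COLOR_RGB2HSV).astype(int);H,S,Vv=hsv[...,0],hsv[...,1],hsv[...,2]
    m=((H>=3)&(H<20)&(S>130)&(Vv>130)).astype(np.uint8)
    n,L,st,ce=cv2.connectedComponentsWithStats(m);i=1+st[1:,4].argmax()
    return ce[i]+[l,t],st[i,4]
E
python3 - <<'E'
from h import *
def back(c,p):
    pass
F={}
for c in("side","top"):
    im=robot.capture(c)[0];F[c],n=centers(im,c);print(c,F[c],n)
print("flag",ang(F,-101),{c:ang({c:F[c]},-101) for c in F})
s={"side":(165+440/4.5,165+326/4.5),"top":(328.7,203.4)}
for k in(s,{"side":(261.9,234.1)},{"side":s["side"]},{"top":s["top"]}): print("ptr",ang(k,-80))
for A in(.5,.55,.6,.65,.7):print(A,155*(1-np.cos(A))+40*np.sin(A),155*np.sin(A)+40*(np.cos(A)-1))
E
```

```text
side [272.53333333 238.36666667] 90
top [337.35616438 196.36986301] 73
flag (np.float64(0.664), array([ 0.16,  0.59,  0.63, -0.49])) {'side': (np.float64(0.672), array([0.38, 0.35])), 'top': (np.float64(0.643), array([0.58, 0.05]))}
ptr (np.float64(0.434), array([-0.34,  0.54, -0.86, -1.43]))
ptr (np.float64(0.51), array([2.12, 1.48]))
ptr (np.float64(0.451), array([-0., -0.]))
ptr (np.float64(0.364), array([-1.08, -0.23]))
0.5 38.15172445116034 69.41426095926637
0.55 43.76618823800298 75.11750136663241
0.6 49.65867862480127 80.53300797261763
0.65 55.81446745433792 85.64724483104837
0.7 62.218168460411924 90.44742901322165
```

Emit:
{"op": "jog_arm", "data": {"moves": [[0,[0.08,0.007,0.085],0],[0,[0.083,0.007,0.083],0],[0,[0.086,0.008,0.081],0],[0,[0.09,0.008,0.079],0],[0,[0,0,0],0],[0,[0,0,0],0]]}}

```text
t: 17.6
eef_pos: [497.5, -111.0, 193.2]
tool_rot: [-3.127, -0.0, 1.66]
ft_force: [-16.8, -4.8, 3.8]
width: 0.115
grasp_force: 45.0
```

Run:
```python
from h import *
T=[];F={}
for c in("side","top"):
    im=robot.capture(c)[0];F[c],n=centers(im,c)
    (l,t,r,b)={"side":(225,195,310,275),"top":(290,170,375,250)}[c]
    T.append(cv2.resize(im[t:b,l:r][:,:,::-1],None,fx=4.5,fy=4.5,interpolation=cv2.INTER_CUBIC))
cv2.imwrite("pics/l4.png",np.hstack(T)); print("flag",ang(F,-101))
for c in F: print([(np.round(x["location"],1),round(x["p"],2)) for x in robot.mark_of(c,"lid_pointer")[:2]])
s=robot.sense();print(s['torque'],s['ft_force'],s['width'])
for A in(.5,.55,.6,.65,.7):
    x,z=-80,3.5;p=Wd((85+x*np.cos(A)+z*np.sin(A),-80,68-x*np.sin(A)+z*np.cos(A)));print(A,(np.subtract(proj("side",p),(225,195))*4.5).round(),(np.subtract(proj("top",p),(290,170))*4.5+[382,0]).round())
```

```text
flag (np.float64(0.695), array([ 1.2 , -0.47, -1.78,  1.73]))
[(array([268.5, 232.2]), 0.89)]
[]
[-1.10312771  3.25380356  0.03921659] [-15.96632457  -5.76815233   4.78186602] 0.11640664317937956
0.5 [175. 184.] [553. 138.]
0.55 [180. 177.] [554. 133.]
0.6 [185. 170.] [554. 128.]
0.65 [191. 163.] [554. 123.]
0.7 [197. 156.] [555. 117.]
```

View pics/l4.png

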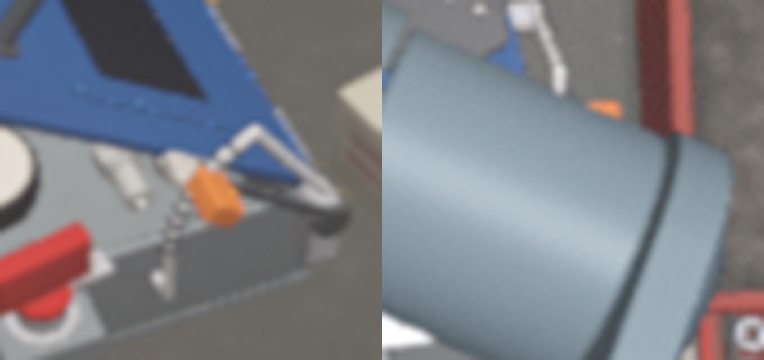

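The flag is still at crop (215,195) and hides part of the pointer, which is visible at about (177,166). I'll measure the lid angle with a plane fit to the side depth.

```bash
cat >> h.py <<'E'
def normal(d,im):
    hsv=cv2.cvtColor(im,cv2.COLOR_RGB2HSV).astype(int);m=(abs(hsv[...,0]-107)<10)&(hsv[...,1]>140)&(d>0)
    k=np.zeros_like(m);k[170:255,185:300]=1
    v,u=np.nonzero(m&k); P=np.array([deproj("side",(a,b),d[b,a]) for a,b in zip(u,v)])
    for _ in range(6):
        c=np.median(P,0) if _==0 else P.mean(0);n=np.linalg.svd(P-c)[2][2] if _ else np.linalg.svd(P-P.mean(0))[2][2]
        n*=np.sign(n[2]); e=(P-P.mean(0))@n; P=P[abs(e)<max(2,2*np.median(abs(e)))]
    x=np.array([np.cos(V[2]),np.sin(V[2]),0]);return np.arctan2(-n@x,n[2]),len(P),e.std(),P.mean(0)
E
python3 - <<'E'
from h import *
print("shut",normal(np.load("sided.npy"),cv2.imread("pics/side0.png")[:,:,::-1].copy()))
im,d=robot.capture("side");print("now",normal(d,im))
l,t,r,b=262,228,284,250
z=np.load("sided.npy");print("flag",[deproj("side",F,z[int(round(F[1])),int(round(F[0]))]).round(1) for F in [(272,238)]])
E
```

```text
shut (np.float64(0.00048788310831720936), 28, np.float64(0.9007500867653034), array([551.21378752, -43.22991139,  75.10576558]))
now (np.float64(-0.6068791351234772), 80, np.float64(0.6268161347985242), array([564.17573021, -49.60077054,  99.05444836]))
flag [array([ 547.9, -210.6,  127. ])]
```

Emit:
{"op": "jog_arm", "data": {"moves": [[0,[0.045,0.004,0.055],0],[0,[0.045,0.004,0.055],0],[0,[0.03,0.003,0.035],0],[0,[0,0,0],0],[0,[0,0,0],0]]}}

```text
t: 18.48
eef_pos: [504.4, -110.4, 199.4]
tool_rot: [-3.131, -0.0, 1.66]
ft_force: [-10.1, -5.8, -3.6]
width: 0.11
grasp_force: 45.0
```

```bash
sed -i 's/-107)<10)&(hsv\[...,1\]>140)/-107)<14)\&(hsv[...,1]>100)/' h.py
python3 - <<'E'
from h import *
print("shut",normal(np.load("sided.npy"),cv2.imread("pics/side0.png")[:,:,::-1].copy()))
im,d=robot.capture("side");print("now",normal(d,im)); F=centers(im,"side")[0]; print(F,ang({"side":F},-101)); print(robot.mark_of("side","lid_pointer")[:1])
cv2.imwrite("pics/l5.png",cv2.resize(im[165:295,165:325][:,:,::-1],None,fx=4.5,fy=4.5,interpolation=cv2.INTER_CUBIC))
s=robot.sense();print(s['ft_force'],s['eef_pos'])
for A in(.6,.65,.7):
    x,z=-80,3.5;p=Wd((85+x*np.cos(A)+z*np.sin(A),-80,68-x*np.sin(A)+z*np.cos(A)));print(A,(np.subtract(proj("side",p),(165,165))*4.5).round())
E
```

```text
Traceback (most recent call last):
  File "h.py", line 34, in normal
    v,u=np.nonzero(m&k); P=np.array([deproj("side",(a,b),d[b,a]) for a,b in zip(u,v)])
                                     ~~~~~~^^^^^^^^^^^^^^^^^^^^^
  File "h.py", line 7, in deproj
    def deproj(cam,px,z): o,d=ray(cam,px); return o+d*z
                              ~~~^^^^^^^^
  File "h.py", line 4, in ray
    c=robot.camera_info(cam);T=np.array(c["cam_to_world"])
ValueError: time passes only in moves, steps and waits
```

```bash
sed -i 's/^from station import robot/from station import robot\nfrom functools import lru_cache\nci=lru_cache(robot.camera_info)/; s/robot\.camera_info(cam)/ci(cam)/g' h.py
python3 - <<'E'
from h import *
print("shut",normal(np.load("sided.npy"),cv2.imread("pics/side0.png")[:,:,::-1].copy()))
im,d=robot.capture("side");print("now",normal(d,im)); F=centers(im,"side")[0]; print(F,ang({"side":F},-101)); print(robot.mark_of("side","lid_pointer")[:1])
cv2.imwrite("pics/l5.png",cv2.resize(im[165:295,165:325][:,:,::-1],None,fx=4.5,fy=4.5,interpolation=cv2.INTER_CUBIC))
s=robot.sense();print(s['t'],s['ft_force'],s['eef_pos'])
for A in(.6,.65,.7):
    x,z=-80,3.5;p=Wd((85+x*np.cos(A)+z*np.sin(A),-80,68-x*np.sin(A)+z*np.cos(A)));print(A,(np.subtract(proj("side",p),(165,165))*4.5).round())
E
```

```text
shut (np.float64(-0.0005840470190987873), 2428, np.float64(0.8862233200597477), array([ 507.79466074, -114.25543708,   74.81791102]))
now (np.float64(-0.6534134263843163), 1272, np.float64(0.6540872075604701), array([ 517.01407205, -132.25507531,  144.40734703]))
[272.38043478 238.45652174] (np.float64(0.668), array([0.42, 0.38]))
[{'location': [265.3, 230.7], 'p': 0.84}]
18.575 [-9.39606635 -6.21241178 -3.00467767] [ 504.36789534 -110.40250471  199.3544101 ]
0.6 [455. 305.]
0.65 [461. 298.]
0.7 [467. 291.]
```

View pics/l5.png

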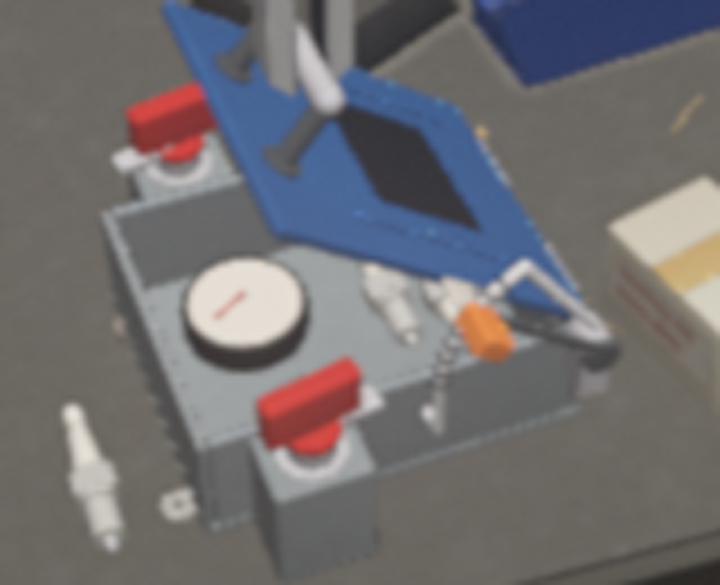

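The lid stands at 0.653 rad and the mark is at about 0.665 rad. The flag at crop (485,330) hasn't moved, the dial at (245,305) is in view, and the grip is firm. I'm handing in.

```bash
python3 -c "
from station import robot
print(robot.close_job())"
```

```text
the job is handed in; nothing more can be done
None
```

Job handed in: both knobs are turned to their end stops, and the arm is holding the lid at about 0.65 rad against a marker measured at about 0.665, with the marker unmoved and the plug, screwdriver and carton not touched.

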